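# Trim the airflow gauge with the plastic trimming tool

## Robot

A 6-joint arm with a two-finger parallel gripper is mounted at the origin on the work surface. World frame = base frame: x ahead of the robot, y to its left, z up, the work surface at z = 0. Lengths are in m, angles in rad, forces in N, time in s.
With the tool pointing down it reaches from about 0.35 to 0.875 m from the base axis. Payload 4.2 kg.
Tool frame: the origin (TCP) lies midway between the tips of the shut fingers; the grasp point (between the pads) lies 19 mm behind it; z points along the fingers, y is the direction in which the jaws open and shut (so a half turn about z gives the same grasp; the last joint's range is limited). The gripper opens to 85 mm and grips with 20 to 120 N. Pads are 22 mm wide; open, the fingers measure 114 mm over their backs; the gripper's body (76 mm by 85 mm) begins 54 mm behind the grasp point. The pads swing forward as they close: fully open they stand 13 mm farther back than shut.
Start: joints at [-0.965, 0.385, 0.008, 0, -1.194, -0.259], TCP at [0.212, -0.588, 0.231] pointing down, gripper open.
Joint ranges: [-3.14, 3.14], [-1.21, 2.06], [-1.07, 1.41], [-3.16, 2.05], [-2.99, -0.16], [-3.1, 3.1]. Speed limits (rad/s): [2.79, 2.79, 3.14, 3.14, 3.14, 3.14].

## Interface

Orientations are given as a unit quaternion [x, y, z, w].
In Python, from cell import readout, viewer, workorder gives the robot as it stands. The module is installed in compiled form; this text tells all that it offers.
- The arm moves only by the tool send_rows, never from a script. Its argument "series" is a list of rows, each an object of numbers: "x", "y", "z": the shift along the tool's x, y, z in cm; "wx", "wy", "wz": the turn, a rotation vector about the tool's x, y, z in rad. A call has exactly 5 rows; each row shifts and turns the commanded pose from where the row before left it, along the tool's axes as they then stand; what a row does not reach is not made up. A row lasts 1/8 s, in which the tool goes at most 62.5 mm and 10.7 degrees, less where a joint would pass 70% of its speed; a pose out of reach is approached as far as the arm can. A call with a gripper value outside its range is refused whole. "fingers" is the opening, from 0 (shut) to 1 (fully open), set as the call begins (left out, the last holds). The fingers move at their own pace and stop on an object; "grip_force" is the grip in N (left out, the last holds). Time passes only in rows, so rows that do not move let the fingers close, or fill a call up. It gives the time, the measured TCP pose, the force and the opening at its end, in the units of the state.
- readout.get_state(): the state, without advancing time (a new reading comes with each control period).
- viewer.read_camera(name): name is "scene" or "top" or "wrist"; returns a dict with "pixels" (480x640x3 uint8, blue, green, red), "depth" (480x640 float32, m along the optical axis (not along the pixel's ray), 0 where there is no reading), "intrinsics" (3x3 intrinsics, pixels), "world_from_camera" (4x4, takes a point from camera to world coordinates); the wrist camera has in their place "mount" (4x4, takes a point from camera to tool coordinates, whose origin is the TCP and whose axes are the flange's). Camera axes: x right, y down, z forward; pixel columns grow to the right and rows downward; lengths in m; the calibration is good to about 2 mm. A picture is of the moment at which its call begins: read the wrist's pose just before it.
- workorder.sign_off(): hands the job in, once; it reports no verdict.
Trained networks look in a picture, given as the dict that the camera call returned (one of the last four; its "shot" number tells which), for a name from the list of things; names that differ only in an ending like _2 or _b are one class to them, and where a whole thing is asked for, a point or a joint stands for the part that bears it (a point fixed in the world has none). Each returns a list of dicts, best first, with "confidence" (0 to 1); they miss things now and then, are a little off and sometimes report something else, mostly with a low value. They report only what shows in the picture. A call takes as long as a camera call. They do not tell look-alikes from the thing itself.
- viewer.look_for(thing, picture): "xyz" ([x, y, z] in m, in world coordinates, good to about 4 mm: the middle of the surface that is visible of it).
The state is a dict: "time": time; "joint_positions": joint angles; "qd": joint speeds; "joint_torque": joint torques, N m; "position": TCP position; "orientation": TCP orientation; "contact_force": force on the tool from outside, world axes, zero at the start; "wrist_torque": the same for the moment, N m; "opening": finger opening in m.
Only numpy, scipy, OpenCV 4.12 (cv2) and the standard library are available. Lean on these libraries where they do the work, as an engineer would, in place of code of your own. Each camera call takes 0.05 s, during which the arm holds its last target. There are 200 camera calls.

## Task

Take the white trimming tool from the blue rack and, pressing only gently, use its blade to turn the slotted screw down in the gauge's well until the pointer points at the square marker. Then stand the tool back in the rack hole it came from and let go, leaving everything else where it is.

Things in the scene. Friction and masses are not known exactly. Their poses are not given: they have to be found in the camera images.
- gauge: White plastic airflow gauge, fixed, face up: 220 (x) x 130 (y) x 70 mm high, origin under its centre, +x from the well end to the dial end. White dial 86 mm across at x = +35 mm, clear cover 9 mm high. Its screw (called trimmer) floats on a spring: yields from 1.5 N, 0.6 N more per mm, bottoms hard after 4 mm; it turns at 0.02 N m and stays put. Over 20 N from the tool damages gauge or screw.
- well (a point): Mouth of the screw well: upright round hole 13 mm across in the gauge's flat top, at gauge x = -75, y = 0, 70 mm up. A brass screw head fills it below, with one slot 5 mm wide, 4 mm deep. The head's depth (top 14 to 36 mm below the mouth) and the slot's direction are not measured and differ every time: feel for them (or look).
- pointer_pivot (a point): Pivot of the gauge's black pointer, mid-dial at gauge x = +35 mm, 75 mm above the table. The frame turns with the pointer: +x is the way it points (34 mm long arm), z up. The pointer turns the same way as the screw, by 0.6 of its angle, and only by turning the screw; travel about 1.5 rad to either side of gauge +x.
- square_marker: Set-point marker: a black square block 14 x 14 x 12 mm high, fixed on the gauge's top at the edge of the dial, about 60 mm from the pivot, left or right of the gauge's x axis. Origin at the centre of its underside.
- round_marker: Another marker, not the target: a black round post with a head, 14 mm across, 13 mm high, on the other side of the dial. Origin at the centre of its underside.
- rack: Light blue microtube rack, fixed; 110 (x) x 150 (y) x 60 mm high, origin at the centre of its underside.
- rack_hole (a point): Mouth of the rack hole in which the trimming tool stands: rack x = 0, y = -50 mm, 60 mm above the table; round, 13 mm across, 53 mm deep. The dark spots beside it are only shallow dimples.
- tool: White plastic trimming tool, 105 mm, 20 to 45 g, standing in the rack. Origin at the middle of the blade's tip, z up. From the tip: blade 9 mm wide (along x), 3 mm thick (y), 8 mm long; round shank 11 mm across, tapered at its start, to z = 48; collar 22 mm across, z = 48 to 52, resting on the rack (so the tip is 48 mm below its top); square handle 16 x 16 mm to z = 105, sides along x and y.
- tube_a: Capped microtube, clear, cap 17 mm across standing 5 mm above the rack; leave it alone. Origin at its tip, 36 mm below the rack's top.
- tube_b: Capped microtube, white, cap 17 mm across standing 5 mm above the rack; leave it alone. Origin at its tip, 36 mm below the rack's top.
- dish: Culture dish, 86 mm across, 17 mm high, lying in front; leave it alone. Origin under its centre.
- timer: Small white timer, 55 x 55 x 18 mm; leave it alone. Origin under its centre.
- tissue_pack: Cardboard pack 90 x 60 x 30 mm; leave it alone. Origin under its centre.
- flask: Bottle, 84 mm across, 160 mm high, at the back; leave it alone. Origin under its centre.
- beaker: Beaker, 70 mm across, 90 mm high, at the back; leave it alone. Origin under its centre.
Things that resemble listed ones, but are neither listed nor needed, are in the scene too. There is more than one size of the tool; the job needs the smaller.

How it is judged:
By the outcome, as a careful person would: the job done as asked, in the order asked, and still so for the second after the job is handed in, with the robot touching nothing.
It also fails if it takes over 72 s, if anything falls off the work surface, if the arm or the gripper's body presses on something with over 40 N, if the wrist force passes 120 N, or if a joint passes its speed limit or range.

## Working session

There is one attempt and no reset: what is moved stays moved. The work goes in short steps, Python scripts to look and compute and a tool call to move; the robot and the scene stay as the last step left them, time stands still between calls to the robot, and variables do not carry over. Pictures are saved under pics/ and viewed, about 8 in all and at most 12, crops included, and the job is handed in when it is done.

Besides the shell and the picture viewer there is one more tool, called after "Emit:" as name([rows], argument=value, ...), one row to a line, values as JSON. send_rows: Moves the arm, as the interface text tells. Its arguments: {"type":"object","properties":{"series":{"type":"array"},"fingers":{"type":"number"},"grip_force":{"type":"number"}},"required":["series"]}

```bash
mkdir -p pics; ls
cat > h.py <<'E'
import numpy as np, cv2
from cell import readout, viewer, workorder
from scipy.spatial.transform import Rotation as R
def pose():
    s=readout.get_state(); T=np.eye(4); T[:3,:3]=R.from_quat(s["orientation"]).as_matrix(); T[:3,3]=s["position"]; return s,T
def shot(name):
    s,T=pose(); p=viewer.read_camera(name)
    p["W"]=T@np.array(p["mount"]) if "mount" in p else np.array(p["world_from_camera"])
    return p
def world(p,u,v,d=None):
    K=np.array(p["intrinsics"]); d=float(p["depth"][int(v),int(u)]) if d is None else d
    return (p["W"]@np.r_[np.linalg.solve(K,[u,v,1])*d,1])[:3]
def onplane(p,u,v,z):
    K=np.array(p["intrinsics"]); r=p["W"][:3,:3]@np.linalg.solve(K,[u,v,1]); o=p["W"][:3,3]
    return o+r*(z-o[2])/r[2]
def pix(p,X):
    K=np.array(p["intrinsics"]); c=np.linalg.inv(p["W"])@np.r_[X,1]; q=K@c[:3]; return (q[:2]/q[2]).round(1)
E
python3 - <<'E'
from h import *
s,T=pose(); print(s)
for n in ("scene","top"):
    p=shot(n); cv2.imwrite(f"pics/{n}0.png",p["pixels"]); print(n,p["W"].round(3).tolist(),np.array(p["intrinsics"]).tolist())
    for t in ["gauge","well","pointer_pivot","square_marker","round_marker","rack","rack_hole","tool"]:
        print(t,[(np.round(d["xyz"],3).tolist(),round(d["confidence"],2),pix(p,d["xyz"]).tolist()) for d in viewer.look_for(t,p)[:3]])
E
```

```text
pics
{'time': 0.0, 'joint_positions': array([-9.65371045e-01,  3.85597392e-01,  6.61987196e-03, -5.53107971e-04,
       -1.19402454e+00, -2.58577763e-01]), 'qd': array([-0.00032743,  0.00066335, -0.00022027,  0.00094187, -0.00025793,
       -0.00070123]), 'joint_torque': array([ 8.12721610e-04, -3.92285621e+01,  1.88398737e+01,  4.18632969e+00,
       -4.72899686e-03,  1.08832282e-05]), 'position': array([ 0.21227154, -0.587212  ,  0.2301866 ]), 'orientation': array([-1.72455142e-01,  9.85016722e-01,  1.10916523e-03, -2.28328935e-04]), 'contact_force': array([ 0.52063473, -0.30971804, -0.47650614]), 'wrist_torque': array([-0.01849588,  0.03018361,  0.00134644]), 'opening': 0.08565131987051343}
scene [[0.823, 0.383, -0.421, 0.947], [0.568, -0.563, 0.6, -0.464], [-0.007, -0.733, -0.68, 0.617], [0.0, 0.0, 0.0, 1.0]] [[464.7908499986927, 0.0, 318.09773968637205], [0.0, 464.7908499986927, 240.31436944312912], [0.0, 0.0, 1.0]]
gauge [([0.591, 0.146, 0.072], 0.61, [348.5, 198.4]), ([0.613, -0.133, 0.069], 0.33, [264.4, 297.5])]
well [([0.586, 0.143, 0.069], 0.98, [345.0, 199.4]), ([0.674, -
[... 608 characters left out ...]
8.1416776244048, 0.0, 323.8090216343608], [0.0, 438.1416776244048, 244.47777699988592], [0.0, 0.0, 1.0]]
gauge [([0.561, 0.183, 0.072], 0.84, [226.0, 273.5])]
well [([0.56, 0.18, 0.069], 0.59, [227.9, 274.6])]
pointer_pivot [([0.555, 0.179, 0.072], 0.49, [228.1, 277.3]), ([0.606, 0.186, 0.077], 0.41, [224.3, 244.6]), ([0.651, 0.15, 0.082], 0.27, [247.1, 216.4])]
square_marker [([0.652, 0.15, 0.083], 0.58, [247.4, 215.2])]
round_marker []
rack [([0.579, -0.18, 0.062], 0.89, [453.8, 263.5])]
rack_hole [([0.582, -0.176, 0.062], 0.66, [451.4, 261.9])]
tool [([0.476, -0.2, 0.133], 0.8, [485.6, 331.7]), ([0.557, -0.002, 0.017], 0.65, [341.7, 278.4]), ([0.589, -0.225, 0.106], 0.57, [492.5, 254.6])]
```

View pics/top0.png

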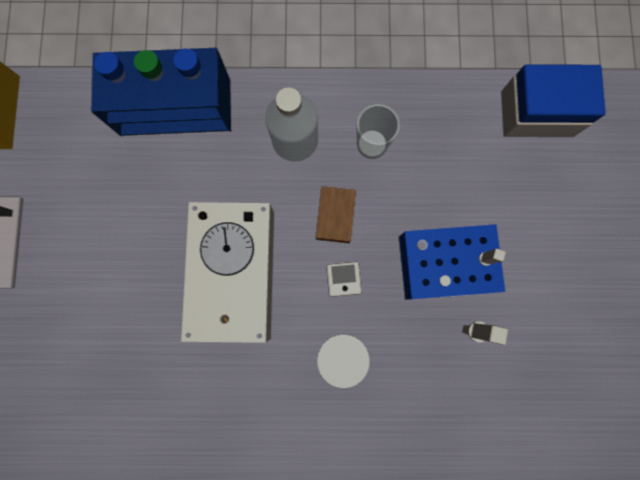

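View pics/scene0.png

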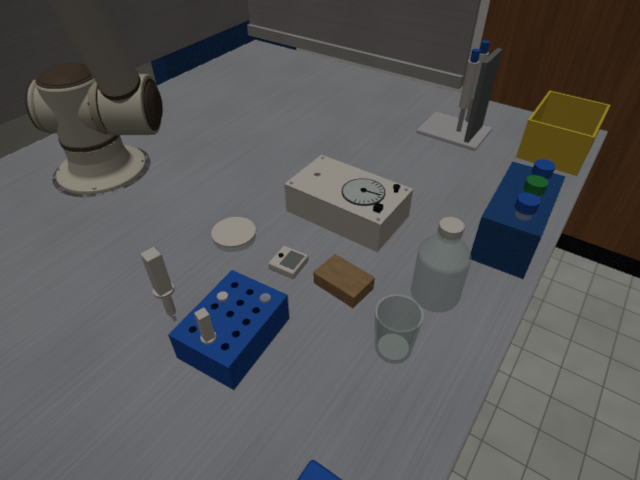

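The top picture shows:
- **Wanted tool:** in the rack at (488,258).
- **Look-alike:** a larger tool standing outside the rack at (485,331).
- **Other rack items:** tube caps at (423,244) and (445,281).
- **Gauge:** well at (225,319), pivot at (227,248), square marker at (248,217), round marker at (202,215).

I choose the tool in the rack. Next I measure the rack and gauge.

Run:
```python
from h import *
p=shot("top"); d=p["depth"]; K=np.array(p["intrinsics"])
v,u=np.mgrid[:480,:640]; rays=np.stack([(u-K[0,2])/K[0,0],(v-K[1,2])/K[1,1],np.ones_like(u)],-1)*d[...,None]
X=rays@p["W"][:3,:3].T+p["W"][:3,3]
def fit(m,n):
    m=m.astype(np.uint8); k,l,st,_=cv2.connectedComponentsWithStats(m); i=1+np.argmax(st[1:,4]); P=X[l==i]
    r=cv2.minAreaRect((P[:,:2]*1000).astype(np.float32)); print(n,r,"z",np.median(P[:,2])); return r
ok=d>0
fit(ok&(abs(X[...,2]-.06)<.006)&(u>390)&(u<515)&(v>215)&(v<310),"rack")
fit(ok&(abs(X[...,2]-.07)<.008)&(u>170)&(u<285)&(v>190)&(v<350),"gauge")
for n,uu,vv,z in [("well",225,319,.07),("pivot",227,248,.075),("sq",248.5,216.5,.082),("tip",224.5,229,.075)]: print(n,onplane(p,uu,vv,z).round(4))
# tool top
m=ok&(X[...,2]>.075)&(u>460)&(u<515)&(v>235)&(v<310); P=X[m]; 
for a in (.075,.085,.095,.105,.115): 
    q=P[(P[:,2]>a)&(P[:,2]<a+.01)]; print(a,len(q),q.mean(0).round(4) if len(q) else 0)
cv2.imwrite("pics/crop_tool.png",cv2.resize(p["pixels"][220:350,390:520],(780,780))[:600])
m=cv2.resize(p["pixels"][195:345,175:280],None,fx=4,fy=4,interpolation=cv2.INTER_CUBIC); cv2.imwrite("pics/crop_gauge.png",m)
```

```text
rack ((583.6966552734375, -180.4808807373047), (110.49256896972656, 151.61846923828125), 4.551502704620361) z 0.06095815096213353
gauge ((566.1773071289062, 183.94607543945312), (131.2823486328125, 220.52169799804688), 89.53014373779297) z 0.072064904228747
well [0.4905 0.1825 0.07  ]
pivot [0.6014 0.182  0.075 ]
sq [0.6508 0.1481 0.082 ]
tip [0.6318 0.1869 0.075 ]
0.075 32 [ 0.5857 -0.2247  0.0803]
0.085 33 [ 0.5862 -0.224   0.0903]
0.095 34 [ 0.5855 -0.2247  0.1   ]
0.105 38 [ 0.5857 -0.2241  0.1101]
0.115 119 [ 0.5873 -0.2297  0.1175]
```

View pics/crop_tool.png

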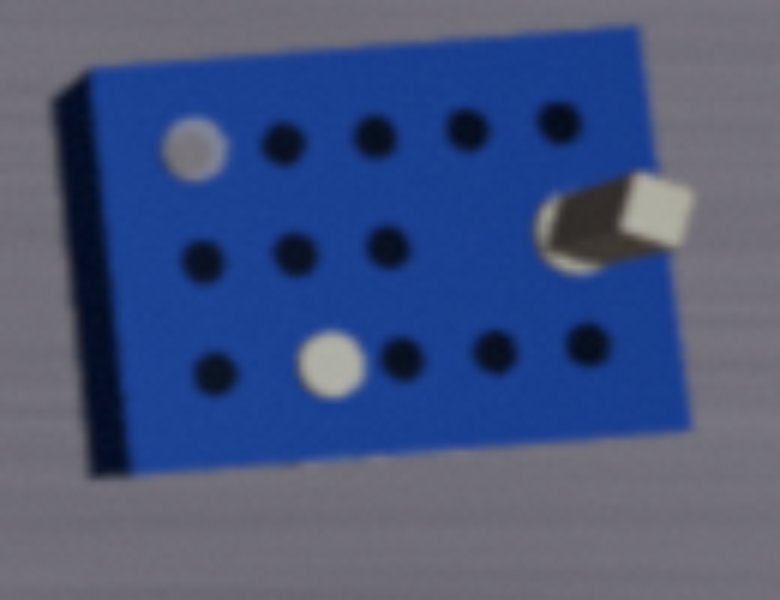

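The crop confirms it: the smaller tool stands in the middle row, right-hand rack hole, at about (0.587, -0.230). Its handle is turned about -12°. The rack fit puts the hole at (0.5877, -0.2303), which agrees. I go above it with jaw y near 168°, which leaves wrist range for turning.

```bash
cat >> h.py <<'E'
def plan(xyz,yawy,n,start=None):
    """rows (tool axes) taking measured pose to xyz, tool z down, tool y at world angle yawy (deg)"""
    s,T=pose(); a=np.radians(yawy); y=np.array([np.cos(a),np.sin(a),0]); z=np.array([0,0,-1.]); G=np.c_[np.cross(y,z),y,z]
    w=R.from_matrix(T[:3,:3].T@G).as_rotvec()/n; d=(np.array(xyz)-T[:3,3])/n; C=T[:3,:3]; out=[]
    for i in range(n):
        t=C.T@d*100; out.append(dict(x=t[0],y=t[1],z=t[2],wx=w[0],wy=w[1],wz=w[2])); C=C@R.from_rotvec(w).as_matrix()
    print("t",round(s["time"],2),"pos",T[:3,3].round(4),"yawy",round(np.degrees(np.arctan2(T[1,1],T[0,1])),1),"F",s["contact_force"].round(2))
    for o in out: print("{"+",".join(f'"{k}":{v:.3g}' for k,v in o.items() if abs(v)>2e-4)+"}")
E
python3 -c "
from h import *
plan([.572,-.232,.215],168,10)
p=shot('wrist');print(np.array(p['mount']).round(3).tolist(),np.array(p['intrinsics']).round(0).tolist())"
```

```text
t 0.95 pos [ 0.2124 -0.5877  0.2313] yawy 109.9 F [-0.91 -0.01 -0.47]
{"x":-4.59,"y":2.12,"z":0.163,"wz":-0.101}
{"x":-4.78,"y":1.65,"z":0.163,"wz":-0.101}
{"x":-4.92,"y":1.15,"z":0.163,"wz":-0.101}
{"x":-5.02,"y":0.65,"z":0.163,"wz":-0.101}
{"x":-5.06,"y":0.139,"z":0.163,"wz":-0.101}
{"x":-5.04,"y":-0.374,"z":0.163,"wz":-0.101}
{"x":-4.98,"y":-0.883,"z":0.163,"wz":-0.101}
{"x":-4.87,"y":-1.38,"z":0.163,"wz":-0.101}
{"x":-4.7,"y":-1.87,"z":0.163,"wz":-0.101}
{"x":-4.49,"y":-2.33,"z":0.163,"wz":-0.101}
[[-0.001, -0.948, -0.318, 0.081], [1.0, -0.001, -0.0, 0.001], [0.0, -0.318, 0.948, -0.143], [0.0, 0.0, 0.0, 1.0]] [[418.0, 0.0, 320.0], [0.0, 418.0, 243.0], [0.0, 0.0, 1.0]]
```

Emit:
send_rows([
  {"x":-4.6,"y":2.1,"z":0.16,"wz":-0.1},
  {"x":-4.8,"y":1.65,"z":0.16,"wz":-0.1},
  {"x":-4.9,"y":1.15,"z":0.16,"wz":-0.1},
  {"x":-5.0,"y":0.65,"z":0.16,"wz":-0.1},
  {"x":-5.05,"y":0.15,"z":0.16,"wz":-0.1},
], fingers=0.6, grip_force=40)

```text
invalid input
```

Emit:
send_rows([
  {"x":-5.0,"y":-0.4,"z":0.16,"wz":-0.1},
  {"x":-5.0,"y":-0.9,"z":0.16,"wz":-0.1},
  {"x":-4.9,"y":-1.4,"z":0.16,"wz":-0.1},
  {"x":-4.7,"y":-1.9,"z":0.16,"wz":-0.1},
  {"x":-4.5,"y":-2.3,"z":0.16,"wz":-0.1},
])

```text
invalid input
```

Run:
```python
from h import *
plan([.587,-.23,.2],168,2)
p=shot("wrist"); cv2.imwrite("pics/w1.png",p["pixels"]); np.savez("w1.npz",**{k:p[k] for k in ("pixels","depth","intrinsics","W")})
print("hole mouth px",pix(p,[.5877,-.2303,.06]),"top px",pix(p,[.5877,-.2303,.117]))
d=p["depth"];K=np.array(p["intrinsics"]); v,u=np.mgrid[:480,:640]; X=(np.stack([(u-K[0,2])/K[0,0],(v-K[1,2])/K[1,1],np.ones_like(u)],-1)*d[...,None])@p["W"][:3,:3].T+p["W"][:3,3]
m=(d>0)&(abs(X[...,2]-.117)<.005)&(abs(X[...,0]-.587)<.04)&(abs(X[...,1]+.23)<.04)
P=X[m]; print(len(P),P.mean(0),cv2.minAreaRect((P[:,:2]*1000).astype(np.float32)))
```

```text
t 1.0 pos [ 0.2124 -0.5878  0.2313] yawy 109.9 F [ 0.22 -0.61  0.22]
{"x":-23.7,"y":10.5,"z":1.57,"wz":-0.507}
{"x":-25.8,"y":-2.37,"z":1.57,"wz":-0.507}
hole mouth px [504.3 619.2] top px [527.9 685.7]
0 [nan nan nan] ((0.0, 0.0), (0.0, 0.0), 0.0)<stdin>:7: RuntimeWarning: Mean of empty slice.
  ret = um.true_divide(
```

View pics/w1.png

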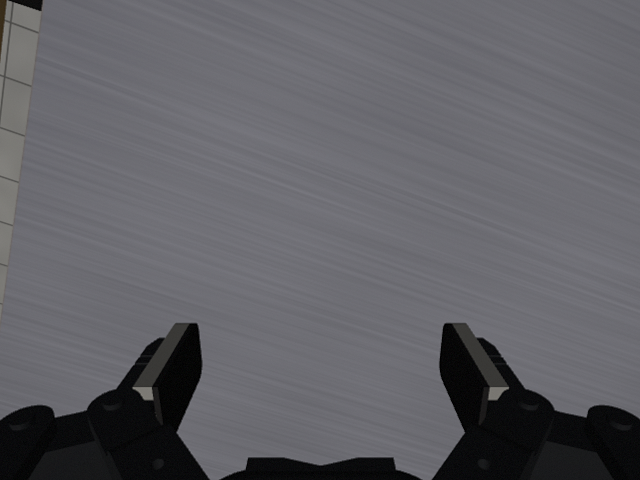

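The move was refused, so the arm hasn't moved. The picture shows only table between the fingers at (180,360) and (465,360). I retry with all six keys in each row.

Emit:
send_rows([
  {"x":-4.6,"y":2.1,"z":0.16,"wx":0,"wy":0,"wz":-0.1},
  {"x":-4.8,"y":1.65,"z":0.16,"wx":0,"wy":0,"wz":-0.1},
  {"x":-4.9,"y":1.15,"z":0.16,"wx":0,"wy":0,"wz":-0.1},
  {"x":-5.0,"y":0.65,"z":0.16,"wx":0,"wy":0,"wz":-0.1},
  {"x":-5.05,"y":0.15,"z":0.16,"wx":0,"wy":0,"wz":-0.1},
], fingers=0.6, grip_force=40)

```text
time: 1.68
position: [0.3937, -0.4095, 0.2235]
orientation: [-0.412, 0.911, -0.0, 0.0]
contact_force: [0.1, -1.0, -0.5]
opening: 0.0515
```

Emit:
send_rows([
  {"x":-5.0,"y":-0.4,"z":0.16,"wx":0,"wy":0,"wz":-0.1},
  {"x":-5.0,"y":-0.9,"z":0.16,"wx":0,"wy":0,"wz":-0.1},
  {"x":-4.9,"y":-1.4,"z":0.16,"wx":0,"wy":0,"wz":-0.1},
  {"x":-4.7,"y":-1.9,"z":0.16,"wx":0,"wy":0,"wz":-0.1},
  {"x":-4.5,"y":-2.3,"z":0.16,"wx":0,"wy":0,"wz":-0.1},
])

```text
time: 2.3
position: [0.5758, -0.2336, 0.2154]
orientation: [-0.625, 0.781, -0.0, 0.0]
contact_force: [0.0, -0.2, -0.1]
opening: 0.0514
```

```bash
cat >> h.py <<'E'
def cloud(p):
    d=p["depth"];K=np.array(p["intrinsics"]); v,u=np.mgrid[:480,:640]
    return (np.stack([(u-K[0,2])/K[0,0],(v-K[1,2])/K[1,1],np.ones_like(u)],-1)*d[...,None])@p["W"][:3,:3].T+p["W"][:3,3]
E
python3 - <<'E'
from h import *
plan([.587,-.23,.2],168,2)
p=shot("wrist"); cv2.imwrite("pics/w2.png",p["pixels"])
print("hole mouth px",pix(p,[.5877,-.2303,.06]),"top px",pix(p,[.5877,-.2303,.117]))
X=cloud(p)
m=(p["depth"]>0)&(abs(X[...,2]-.117)<.005)&(abs(X[...,0]-.587)<.03)&(abs(X[...,1]+.23)<.03)
P=X[m]; print(len(P),P.mean(0),cv2.minAreaRect((P[:,:2]*1000).astype(np.float32)))
E
```

```text
t 2.3 pos [ 0.5758 -0.2336  0.2154] yawy 167.4 F [ 0.04 -0.17 -0.07]
{"x":-0.296,"y":-0.506,"z":0.772,"wz":-0.00555}
{"x":-0.293,"y":-0.507,"z":0.772,"wz":-0.00555}
hole mouth px [305.8 226.1] top px [302.6 252.1]
681 [ 0.58718919 -0.23199614  0.11686082] ((587.4844970703125, -231.2840576171875), (15.9924955368042, 15.936869621276855), 72.01725769042969)
```

View pics/w2.png

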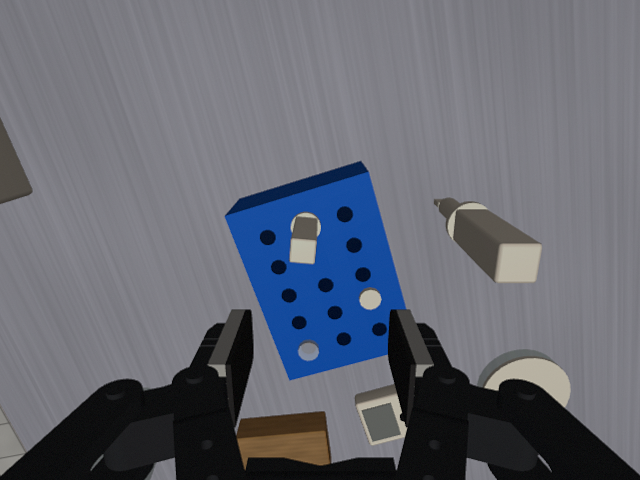

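The wrist picture shows the tool's top at (303,251), a 16 mm square with yaw 72°, so the jaws go to 162°. The larger tool at (518,262) is well clear. I descend to grasp.

```bash
python3 -c "
from h import *
plan([.5875,-.2312,.077],162,5)"
```

```text
t 2.35 pos [ 0.5798 -0.2301  0.2147] yawy 167.7 F [ 3.32 -0.2   0.8 ]
{"x":-0.00943,"y":-0.148,"z":2.75,"wx":-0.000501,"wz":0.0201}
{"x":-0.0128,"y":-0.149,"z":2.75,"wx":-0.000501,"wz":0.0201}
{"x":-0.0163,"y":-0.15,"z":2.75,"wx":-0.000501,"wz":0.0201}
{"x":-0.0197,"y":-0.151,"z":2.75,"wx":-0.000501,"wz":0.0201}
{"x":-0.0232,"y":-0.152,"z":2.75,"wx":-0.000501,"wz":0.0201}
```

Emit:
send_rows([
  {"x":0,"y":-0.35,"z":2.8,"wx":0,"wy":0,"wz":0.05},
  {"x":0,"y":-0.35,"z":2.8,"wx":0,"wy":0,"wz":0.05},
  {"x":0,"y":0,"z":0,"wx":0,"wy":0,"wz":0},
  {"x":0,"y":0,"z":0,"wx":0,"wy":0,"wz":0},
  {"x":0,"y":0,"z":0,"wx":0,"wy":0,"wz":0},
])

```text
time: 2.98
position: [0.5821, -0.2369, 0.161]
orientation: [-0.584, 0.812, -0.001, 0.001]
contact_force: [0.4, 0.9, 1.5]
opening: 0.0514
```

Run:
```python
from h import *
plan([.5875,-.2312,.077],162,3)
p=shot("wrist"); X=cloud(p)
m=(p["depth"]>0)&(abs(X[...,2]-.117)<.004)&(abs(X[...,0]-.587)<.03)&(abs(X[...,1]+.23)<.03)
P=X[m]; print(len(P),P.mean(0),cv2.minAreaRect((P[:,:2]*1000).astype(np.float32)))
```

```text
t 2.98 pos [ 0.5821 -0.2369  0.161 ] yawy 161.5 F [0.39 0.93 1.52]
{"x":-0.236,"y":-0.101,"z":2.8,"wx":-0.000976,"wz":-0.00319}
{"x":-0.236,"y":-0.105,"z":2.8,"wx":-0.000976,"wz":-0.00319}
{"x":-0.236,"y":-0.108,"z":2.8,"wx":-0.000976,"wz":-0.00319}
1034 [ 0.58717025 -0.23192072  0.11692641] ((587.4515991210938, -231.14410400390625), (16.3411865234375, 15.950923919677734), 71.75885009765625)
```

Emit:
send_rows([
  {"x":-0.7,"y":-0.3,"z":0,"wx":0,"wy":0,"wz":0},
  {"x":0,"y":0,"z":2.0,"wx":0,"wy":0,"wz":0},
  {"x":0,"y":0,"z":2.0,"wx":0,"wy":0,"wz":0},
  {"x":0,"y":0,"z":0,"wx":0,"wy":0,"wz":0},
  {"x":0,"y":0,"z":0,"wx":0,"wy":0,"wz":0},
])

```text
time: 3.65
position: [0.5873, -0.2309, 0.1203]
orientation: [-0.584, 0.812, -0.001, 0.0]
contact_force: [0.2, -0.1, 1.0]
opening: 0.0513
```

Run:
```python
from h import *
plan([.5875,-.2312,.077],162,2)
```

```text
t 3.65 pos [ 0.5873 -0.2309  0.1203] yawy 161.5 F [ 0.24 -0.15  0.95]
{"x":0.00967,"y":-0.00802,"z":2.17,"wx":-0.000839,"wz":-0.00467}
{"x":0.00986,"y":-0.00979,"z":2.17,"wx":-0.000839,"wz":-0.00467}
```

Emit:
send_rows([
  {"x":0,"y":0,"z":2.2,"wx":0,"wy":0,"wz":-0.009},
  {"x":0,"y":0,"z":2.1,"wx":0,"wy":0,"wz":0},
  {"x":0,"y":0,"z":0,"wx":0,"wy":0,"wz":0},
  {"x":0,"y":0,"z":0,"wx":0,"wy":0,"wz":0},
  {"x":0,"y":0,"z":0,"wx":0,"wy":0,"wz":0},
])

```text
time: 4.28
position: [0.5874, -0.231, 0.0778]
orientation: [-0.588, 0.809, -0.001, 0.001]
contact_force: [-0.4, -0.3, -0.7]
opening: 0.0511
```

Emit:
send_rows([
  {"x":0,"y":0,"z":0,"wx":0,"wy":0,"wz":0},
  {"x":0,"y":0,"z":0,"wx":0,"wy":0,"wz":0},
  {"x":0,"y":0,"z":0,"wx":0,"wy":0,"wz":0},
  {"x":0,"y":0,"z":0,"wx":0,"wy":0,"wz":0},
  {"x":0,"y":0,"z":0,"wx":0,"wy":0,"wz":0},
], fingers=0, grip_force=40)

```text
time: 4.9
position: [0.5867, -0.2309, 0.0767]
orientation: [-0.588, 0.809, -0.0, 0.0]
contact_force: [-0.2, 1.1, 3.2]
opening: 0.0154
```

Run:
```python
from h import *
plan([.5875,-.2312,.077],162,1); print(pose()[0]["opening"])
```

```text
t 4.9 pos [ 0.5867 -0.2309  0.0767] yawy 162.0 F [-0.25  1.1   3.18]
{"x":0.00325,"y":-0.0809,"z":-0.0274,"wx":-0.000557,"wz":-0.000674}
0.015413312898587345
```

Gripped: opening 15.4 mm, against a 16 mm handle. Now the lift.

Emit:
send_rows([
  {"x":0,"y":0,"z":-1.0,"wx":0,"wy":0,"wz":0},
  {"x":0,"y":0,"z":-3.0,"wx":0,"wy":0,"wz":0},
  {"x":0,"y":0,"z":-4.0,"wx":0,"wy":0,"wz":0},
  {"x":0,"y":0,"z":-3.0,"wx":0,"wy":0,"wz":0},
  {"x":0,"y":0,"z":0,"wx":0,"wy":0,"wz":0},
])

```text
time: 5.52
position: [0.5877, -0.2312, 0.1896]
orientation: [-0.588, 0.809, -0.002, 0.002]
contact_force: [-0.1, 0.2, -0.3]
opening: 0.0157
```

Run:
```python
from h import *
plan([.516,.261,.18],162,10); print(pose()[0]["opening"])
p=shot("scene"); s,T=pose(); a=pix(p,T[:3,3]).astype(int); print(a)
c=cv2.resize(p["pixels"][a[1]-40:a[1]+60,a[0]-65:a[0]+65],None,fx=6,fy=6,interpolation=cv2.INTER_CUBIC); cv2.imwrite("pics/s2.png",c)
```

```text
t 5.53 pos [ 0.5877 -0.2312  0.1896] yawy 162.0 F [-0.15  0.16 -0.34]
{"x":-4.46,"y":2.21,"z":0.0864,"wx":-0.000569}
{"x":-4.46,"y":2.21,"z":0.0873,"wx":-0.000569}
{"x":-4.46,"y":2.21,"z":0.0883,"wx":-0.000569}
{"x":-4.46,"y":2.21,"z":0.0892,"wx":-0.000569}
{"x":-4.46,"y":2.21,"z":0.0902,"wx":-0.000569}
{"x":-4.46,"y":2.2,"z":0.0911,"wx":-0.000569}
{"x":-4.46,"y":2.2,"z":0.0921,"wx":-0.000569}
{"x":-4.46,"y":2.2,"z":0.093,"wx":-0.000569}
{"x":-4.46,"y":2.2,"z":0.094,"wx":-0.000569}
{"x":-4.46,"y":2.2,"z":0.0949,"wx":-0.000569}
0.0156553841286367
[189 276]
```

View pics/s2.png

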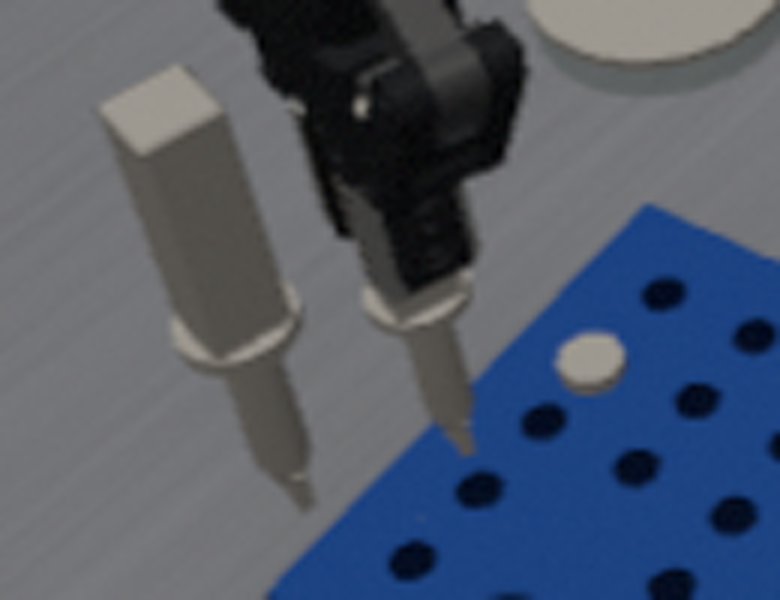

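The crop shows the held tool with its collar at (415,300) and blade at (457,437), near the larger tool. The blade looks narrow, which suggests it lies along the jaw axis. The wrist camera will settle that. Next I go to put the wrist camera over the well.

Emit:
send_rows([
  {"x":-4.5,"y":2.2,"z":0.1,"wx":0,"wy":0,"wz":0},
  {"x":-4.5,"y":2.2,"z":0.1,"wx":0,"wy":0,"wz":0},
  {"x":-4.5,"y":2.2,"z":0.1,"wx":0,"wy":0,"wz":0},
  {"x":-4.5,"y":2.2,"z":0.1,"wx":0,"wy":0,"wz":0},
  {"x":-4.5,"y":2.2,"z":0.1,"wx":0,"wy":0,"wz":0},
])

```text
time: 6.2
position: [0.5501, 0.0184, 0.1796]
orientation: [-0.587, 0.809, 0.001, -0.002]
contact_force: [0.5, 0.9, -1.3]
opening: 0.0156
```

Emit:
send_rows([
  {"x":-4.5,"y":2.2,"z":0.1,"wx":0,"wy":0,"wz":0},
  {"x":-4.5,"y":2.2,"z":0.1,"wx":0,"wy":0,"wz":0},
  {"x":-4.5,"y":2.2,"z":0.1,"wx":0,"wy":0,"wz":0},
  {"x":-4.5,"y":2.2,"z":0.1,"wx":0,"wy":0,"wz":0},
  {"x":-4.3,"y":2.2,"z":0.1,"wx":0,"wy":0,"wz":0},
])

```text
time: 6.82
position: [0.5147, 0.2642, 0.1745]
orientation: [-0.587, 0.809, 0.0, -0.002]
contact_force: [-0.1, -0.1, -0.4]
opening: 0.016
```

Emit:
send_rows([
  {"x":0,"y":0,"z":0,"wx":0,"wy":0,"wz":0},
  {"x":0,"y":0,"z":0,"wx":0,"wy":0,"wz":0},
  {"x":0,"y":0,"z":0,"wx":0,"wy":0,"wz":0},
  {"x":0,"y":0,"z":0,"wx":0,"wy":0,"wz":0},
  {"x":0,"y":0,"z":0,"wx":0,"wy":0,"wz":0},
])

```text
time: 7.45
position: [0.5163, 0.2626, 0.1764]
orientation: [-0.587, 0.81, 0.0, 0.0]
contact_force: [0.1, 1.0, -0.2]
opening: 0.0154
```

Run:
```python
from h import *
plan([.491,.184,.18],162,5); s,T=pose()
p=shot("wrist"); X=cloud(p); W=np.array([.491,.184,.07])
a=pix(p,W); tip=(T@[0,0,.065,1])[:3]; b=pix(p,tip); print("well",a,"tip",b)
m=(p["depth"]>0)&(X[...,2]>.064)&(X[...,2]<.078); P=X[m]; print("gauge",cv2.minAreaRect((P[:,:2]*1000).astype(np.float32)),np.median(P[:,2]))
D=np.linalg.norm(X[...,:2]-W[:2],axis=2)<.012; q=X[D&(p["depth"]>0)]; print(np.histogram(q[:,2],bins=np.arange(.02,.09,.005)))
for t in ("well","square_marker","pointer_pivot"): print(t,[(np.round(d["xyz"],4).tolist(),round(d["confidence"],2)) for d in viewer.look_for(t,p)[:3]])
def crop(c,h): c=np.clip(c.astype(int),h,[640-h,480-h]); return cv2.resize(p["pixels"][c[1]-h:c[1]+h,c[0]-h:c[0]+h],(400,400),interpolation=cv2.INTER_CUBIC),c-h
A,oa=crop(a,20);B,ob=crop(b,40);print(oa,ob)
A=np.clip(A.astype(float)*1.5,0,255).astype(np.uint8)
cv2.imwrite("pics/w3.png",np.hstack([A,B])); cv2.imwrite("pics/w3full.png",p["pixels"]); np.savez("w3.npz",depth=p["depth"],X=X,W=p["W"],pixels=p["pixels"],intrinsics=p["intrinsics"])
```

```text
t 7.45 pos [0.5163 0.2626 0.1764] yawy 161.9 F [ 0.07  0.99 -0.23]
{"x":1.65,"y":-0.00662,"z":-0.0721,"wz":-0.000378}
{"x":1.65,"y":-0.006,"z":-0.0721,"wz":-0.000378}
{"x":1.65,"y":-0.00538,"z":-0.0721,"wz":-0.000378}
{"x":1.65,"y":-0.00475,"z":-0.072,"wz":-0.000378}
{"x":1.65,"y":-0.00413,"z":-0.072,"wz":-0.000378}
well [319.5  99.9] tip [320.2 263.1]
gauge ((566.6651000976562, 183.054931640625), (130.67149353027344, 221.25111389160156), 89.41834259033203) 0.07049782128020171
(array([  0,   1,   7, 200, 154,   7,  17,  20,  15, 528, 546,   0,   0]), array([0.02 , 0.025, 0.03 , 0.035, 0.04 , 0.045, 0.05 , 0.055, 0.06 ,
       0.065, 0.07 , 0.075, 0.08 , 0.085]))
well [([0.5615, 0.1805, 0.0771], 0.79)]
square_marker [([0.6486, 0.1458, 0.0816], 0.88)]
pointer_pivot [([0.6026, 0.1808, 0.0777], 0.58)]
[299  79] [280 223]
```

View pics/w3.png

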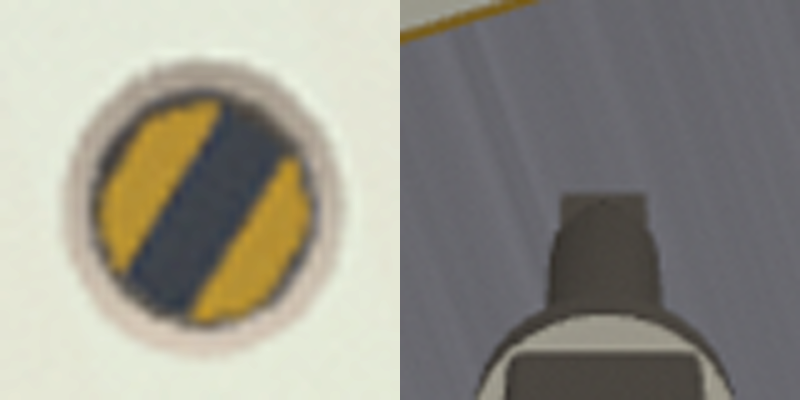

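The left half shows the well with its mouth centred at crop (205,208), which is the predicted (0.491, 0.184). The slot runs from (160,290) to (252,125). The right half shows the blade tip at (605,195), broadside, so it lies along the jaw axis.

```bash
cat >> h.py <<'E'
def pointer(p,piv,z=.077):
    """darkest direction around pivot (deg, world)"""
    g=cv2.cvtColor(p["pixels"],cv2.COLOR_BGR2GRAY).astype(np.float32); th=np.arange(-110,110,.5); rr=np.arange(.010,.030,.001)
    q=np.array([[pix(p,[piv[0]+r*np.cos(a),piv[1]+r*np.sin(a),z]) for r in rr] for a in np.radians(th)],np.float32)
    v=cv2.remap(g,q[...,0],q[...,1],cv2.INTER_LINEAR).mean(1); i=v.argmin(); w=np.clip(v.min()+40-v,0,None)*(abs(th-th[i])<12)
    return round((w*th).sum()/w.sum(),1),v.min().round(),np.median(v)
E
python3 - <<'E'
from h import *
d=np.load("w3.npz"); p={k:d[k] for k in d.files}
for z in (.036,.040,.044):
    a,b=onplane(p,315,108,z),onplane(p,324.2,91.5,z); v=b-a; print(z,np.degrees(np.arctan2(v[1],v[0]))%180)
print("well",onplane(p,319.5,99.8,.07))
X=p["X"];D=np.linalg.norm(X[...,:2]-[.491,.184],axis=2)<.005; q=X[D&(p["depth"]>0)][:,2]; print(np.percentile(q,[5,15,25,50,75,85,95]).round(4))
piv=np.array([.5665,.1835])+.035*np.array([np.cos(-.009),np.sin(-.009)]); print(piv)
print("wrist",pointer(p,piv)); t=shot("top"); print("top",pointer(t,piv))
# dark square marker centroid
for n,pp in (("wrist",p),("top",t)):
    g=cv2.cvtColor(pp["pixels"],cv2.COLOR_BGR2GRAY); XX=cloud(pp)
    m=(g<70)&(abs(XX[...,2]-.082)<.006)&(np.linalg.norm(XX[...,:2]-[.65,.147],axis=2)<.02); c=XX[m].mean(0); print(n,m.sum(),c,np.degrees(np.arctan2(c[1]-piv[1],c[0]-piv[0])))
    # dial centre: dark pivot hub
    m=(g<70)&(np.linalg.norm(XX[...,:2]-piv,axis=2)<.008); print("hub",m.sum(),XX[m].mean(0) if m.any() else 0)
plan([.491,.184,.16],222.8,7)
E
```

```text
0.036 41.29830222896072
0.04 41.29830222896078
0.044 41.29830222896072
well [0.49096976 0.18397562 0.07      ]
[0.0357 0.0362 0.0365 0.0374 0.0404 0.0408 0.0414]
[0.60149858 0.183185  ]
wrist (np.float64(6.7), np.float32(14.0), np.float32(127.2041))
top (np.float64(7.2), np.float32(62.0), np.float32(147.81284))
wrist 862 [0.65027233 0.14988309 0.08152776] -34.32462290725541
hub 377 [0.60132218 0.18267502 0.0767095 ]
top 78 [0.65112503 0.14876877 0.08323977] -34.741532727015475
hub 36 [0.60118476 0.18269293 0.07784193]
t 7.7 pos [0.5162 0.2632 0.1764] yawy 161.9 F [-0.48  0.84 -0.44]
{"x":1.19,"y":-0.00811,"z":0.234,"wz":-0.152}
{"x":1.17,"y":0.171,"z":0.234,"wz":-0.152}
{"x":1.13,"y":0.347,"z":0.234,"wz":-0.152}
{"x":1.07,"y":0.514,"z":0.234,"wz":-0.152}
{"x":0.979,"y":0.67,"z":0.234,"wz":-0.152}
{"x":0.867,"y":0.811,"z":0.234,"wz":-0.152}
{"x":0.734,"y":0.932,"z":0.234,"wz":-0.152}
```

Head top is at z≈0.0405 and the slot floor at 0.0365, with the slot at 221.3°. The pointer reads +7° and the marker is at about -34.5°, so the screw needs about -69°. I move above the well and align.

Emit:
send_rows([
  {"x":1.2,"y":0,"z":0.2,"wx":0,"wy":0,"wz":-0.15},
  {"x":1.2,"y":0.17,"z":0.2,"wx":0,"wy":0,"wz":-0.15},
  {"x":1.15,"y":0.35,"z":0.2,"wx":0,"wy":0,"wz":-0.15},
  {"x":1.05,"y":0.5,"z":0.2,"wx":0,"wy":0,"wz":-0.15},
  {"x":1.0,"y":0.65,"z":0.2,"wx":0,"wy":0,"wz":-0.15},
])

```text
time: 8.32
position: [0.498, 0.206, 0.1663]
orientation: [0.844, -0.536, 0.0, -0.0]
contact_force: [0.1, 0.9, -0.5]
opening: 0.0156
```

Emit:
send_rows([
  {"x":0.85,"y":0.8,"z":0.2,"wx":0,"wy":0,"wz":-0.15},
  {"x":0.7,"y":0.9,"z":0.2,"wx":0,"wy":0,"wz":-0.135},
  {"x":0,"y":0,"z":0,"wx":0,"wy":0,"wz":0},
  {"x":0,"y":0,"z":0,"wx":0,"wy":0,"wz":0},
  {"x":0,"y":0,"z":0,"wx":0,"wy":0,"wz":0},
])

```text
time: 8.95
position: [0.4911, 0.1849, 0.1624]
orientation: [0.911, -0.413, 0.0, -0.0]
contact_force: [0.8, -0.1, 0.4]
opening: 0.0155
```

Run:
```python
from h import *
plan([.491,.184,.150],221.3,1); s,T=pose(); print(T[:3,:3].round(4).tolist())
p=shot("wrist"); a=pix(p,[.491,.184,.07]); tip=(T@[0,0,.0648,1])[:3]; b=pix(p,tip); print("well",a,"tip",b,tip)
c=((a+b)/2).astype(int); h=60; o=np.clip(c-h,0,[640-2*h,480-2*h]); print(o)
cv2.imwrite("pics/w4.png",cv2.resize(p["pixels"][o[1]:o[1]+2*h,o[0]:o[0]+2*h],(600,600),interpolation=cv2.INTER_CUBIC)); print(pointer(p,[.6014,.1829]))
```

```text
t 8.95 pos [0.4911 0.1849 0.1624] yawy -138.8 F [ 0.83 -0.09  0.38]
{"x":0.0603,"y":0.0672,"z":1.24,"wx":-0.000439,"wz":-0.00146}
[[0.6589, -0.7522, 0.0004], [-0.7522, -0.6589, 0.0002], [0.0001, -0.0004, -1.0]]
well [322.4 245.7] tip [321.2 263.6] [0.49112796 0.18490906 0.097622  ]
[261 194]
(np.float64(6.7), np.float32(12.0), np.float32(124.378296))
```

View pics/w4.png

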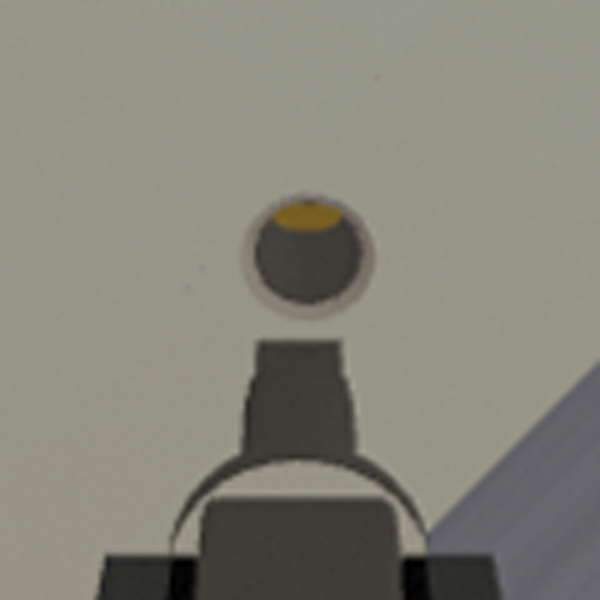

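The picture shows the well at (308,257) and the blade tip at (299,341), both within about 0.7 mm of prediction, with the slot in line with the blade. I correct by about 1 mm and enter the well.

Emit:
send_rows([
  {"x":0.09,"y":0.08,"z":0,"wx":0,"wy":0,"wz":0},
  {"x":0,"y":0,"z":1.4,"wx":0,"wy":0,"wz":0},
  {"x":0,"y":0,"z":0.6,"wx":0,"wy":0,"wz":0},
  {"x":0,"y":0,"z":0.6,"wx":0,"wy":0,"wz":0},
  {"x":0,"y":0,"z":0,"wx":0,"wy":0,"wz":0},
])

```text
time: 9.62
position: [0.4905, 0.183, 0.1356]
orientation: [0.911, -0.413, -0.0, 0.001]
contact_force: [-0.0, -0.0, -0.6]
opening: 0.0153
```

Run:
```python
from h import *
plan([.491,.184,.103],221.3,1); s,T=pose(); print(s["wrist_torque"].round(3))
```

```text
t 9.62 pos [0.4905 0.183  0.1356] yawy -138.7 F [-0.04 -0.03 -0.56]
{"x":-0.0428,"y":-0.105,"z":3.26,"wx":0.0015,"wz":-0.000867}
[ 0.042  0.003 -0.033]
```

Emit:
send_rows([
  {"x":0,"y":-0.08,"z":0,"wx":0,"wy":0,"wz":0},
  {"x":0,"y":0,"z":0,"wx":0,"wy":0,"wz":0},
  {"x":0,"y":0,"z":0.6,"wx":0,"wy":0,"wz":0},
  {"x":0,"y":0,"z":0.6,"wx":0,"wy":0,"wz":0},
  {"x":0,"y":0,"z":0,"wx":0,"wy":0,"wz":0},
])

```text
time: 10.25
position: [0.491, 0.1835, 0.1235]
orientation: [0.911, -0.413, -0.0, 0.001]
contact_force: [0.5, -0.2, 0.1]
opening: 0.0154
```

Run:
```python
from h import *
plan([.491,.184,.103],221.3,1); s,T=pose(); print(s["wrist_torque"].round(3))
```

```text
t 10.25 pos [0.491  0.1835 0.1235] yawy -138.8 F [ 0.49 -0.16  0.06]
{"x":-0.0394,"y":-0.0406,"z":2.05,"wx":0.00169,"wy":0.000239,"wz":-0.000957}
[ 0.025 -0.044  0.041]
```

Emit:
send_rows([
  {"x":0,"y":-0.02,"z":0.6,"wx":0,"wy":0,"wz":0},
  {"x":0,"y":0,"z":0.5,"wx":0,"wy":0,"wz":0},
  {"x":0,"y":0,"z":0.3,"wx":0,"wy":0,"wz":0},
  {"x":0,"y":0,"z":0.2,"wx":0,"wy":0,"wz":0},
  {"x":0,"y":0,"z":0,"wx":0,"wy":0,"wz":0},
])

```text
time: 10.88
position: [0.4915, 0.1839, 0.1082]
orientation: [0.911, -0.413, -0.0, 0.0]
contact_force: [-0.1, -0.9, -0.2]
opening: 0.0156
```

Emit:
send_rows([
  {"x":0,"y":0,"z":0.15,"wx":0,"wy":0,"wz":0},
  {"x":0,"y":0,"z":0.15,"wx":0,"wy":0,"wz":0},
  {"x":0,"y":0,"z":0,"wx":0,"wy":0,"wz":0},
  {"x":0,"y":0,"z":0,"wx":0,"wy":0,"wz":0},
  {"x":0,"y":0,"z":0,"wx":0,"wy":0,"wz":0},
])

```text
time: 11.5
position: [0.4916, 0.1839, 0.1054]
orientation: [0.911, -0.413, 0.0, -0.0]
contact_force: [0.1, -0.7, 0.0]
opening: 0.0153
```

Run:
```python
from h import *
plan([.491,.184,.1025],221.3,1); s,T=pose(); print(s["wrist_torque"].round(3))
p=shot("wrist"); print(pointer(p,[.6014,.1829])); print(pointer(shot("top"),[.6014,.1829]))
```

```text
t 11.5 pos [0.4916 0.1839 0.1054] yawy -138.7 F [ 0.09 -0.75  0.01]
{"x":-0.0474,"y":0.0411,"z":0.288,"wz":-0.000868}
[ 0.06  -0.009  0.008]
(np.float64(6.4), np.float32(10.0), np.float32(117.55884))
(np.float64(8.0), np.float32(65.0), np.float32(153.53275))
```

Emit:
send_rows([
  {"x":0,"y":0,"z":0.1,"wx":0,"wy":0,"wz":0},
  {"x":0,"y":0,"z":0.1,"wx":0,"wy":0,"wz":0},
  {"x":0,"y":0,"z":0.1,"wx":0,"wy":0,"wz":0},
  {"x":0,"y":0,"z":0,"wx":0,"wy":0,"wz":0},
  {"x":0,"y":0,"z":0,"wx":0,"wy":0,"wz":0},
])

```text
time: 12.22
position: [0.4916, 0.1839, 0.1023]
orientation: [0.911, -0.413, 0.0, 0.0]
contact_force: [0.4, 0.8, -0.7]
opening: 0.0156
```

Run:
```python
from h import *
import time
F=[]
s,T=pose(); print(T[:3,3].round(4),s["contact_force"].round(2),s["wrist_torque"].round(3))
p=shot("wrist"); print(pointer(p,[.6014,.1829]),readout.get_state()["contact_force"].round(2))
```

```text
[0.4916 0.1839 0.1023] [ 0.4   0.85 -0.72] [-0.016 -0.008  0.006]
(np.float64(6.4), np.float32(9.0), np.float32(116.95137)) [0.05 0.02 0.36]
```

No contact force, so the blade seems to be in the slot. I make a first clockwise turn as a test.

Emit:
send_rows([
  {"x":0,"y":0,"z":0,"wx":0,"wy":0,"wz":0.12},
  {"x":0,"y":0,"z":0,"wx":0,"wy":0,"wz":0.12},
  {"x":0,"y":0,"z":0,"wx":0,"wy":0,"wz":0.12},
  {"x":0,"y":0,"z":0,"wx":0,"wy":0,"wz":0.12},
  {"x":0,"y":0,"z":0,"wx":0,"wy":0,"wz":0},
])

```text
time: 12.9
position: [0.4915, 0.1837, 0.1023]
orientation: [0.787, -0.617, 0.0, 0.0]
contact_force: [-0.1, -0.4, 0.4]
opening: 0.0155
```

```bash
cat > c.py <<'E'
from h import *
s,T=pose(); print(round(s["time"],2),T[:3,3].round(4),"yawy",np.degrees(np.arctan2(T[1,1],T[0,1])).round(1),s["contact_force"].round(2),s["wrist_torque"].round(3),s["opening"])
p=shot("wrist"); print("wrist",pointer(p,[.6014,.1829]),"top",pointer(shot("top"),[.6014,.1829]),readout.get_state()["contact_force"].round(2))
E
python3 c.py
```

```text
12.9 [0.4915 0.1837 0.1023] yawy -166.2 [-0.14 -0.42  0.4 ] [-0.142 -0.023  0.029] 0.015451241041660855
wrist (np.float64(4.6), np.float32(7.0), np.float32(118.60483)) top (np.float64(6.1), np.float32(64.0), np.float32(154.16852)) [ 0.19 -0.33  0.28]
```

Emit:
send_rows([
  {"x":0,"y":0,"z":0,"wx":0,"wy":0,"wz":0.1},
  {"x":0,"y":0,"z":0,"wx":0,"wy":0,"wz":0.1},
  {"x":0,"y":0,"z":0,"wx":0,"wy":0,"wz":0},
  {"x":0,"y":0,"z":0,"wx":0,"wy":0,"wz":0},
  {"x":0,"y":0,"z":0,"wx":0,"wy":0,"wz":0},
])

```text
time: 13.62
position: [0.4915, 0.1838, 0.1023]
orientation: [0.721, -0.692, 0.0, 0.0]
contact_force: [0.2, -0.6, -0.1]
opening: 0.0157
```

```bash
python3 c.py
```

```text
13.62 [0.4915 0.1838 0.1023] yawy -177.6 [ 0.22 -0.64 -0.07] [-0.35  -0.052  0.006] 0.015702200603901026
wrist (np.float64(-2.4), np.float32(7.0), np.float32(120.038895)) top (np.float64(-0.6), np.float32(65.0), np.float32(154.3129)) [-0.26 -0.53 -0.05]
```

Engaged: 11.4° of turn moved the pointer 7.0°, a ratio of 0.61. About 52° of screw is left.

Emit:
send_rows([
  {"x":0,"y":0,"z":0,"wx":0,"wy":0,"wz":0.12},
  {"x":0,"y":0,"z":0,"wx":0,"wy":0,"wz":0.12},
  {"x":0,"y":0,"z":0,"wx":0,"wy":0,"wz":0.12},
  {"x":0,"y":0,"z":0,"wx":0,"wy":0,"wz":0.12},
  {"x":0,"y":0,"z":0,"wx":0,"wy":0,"wz":0},
])

```text
time: 14.35
position: [0.4916, 0.1837, 0.1023]
orientation: [-0.536, 0.844, -0.0, -0.0]
contact_force: [0.4, -1.2, 0.2]
opening: 0.0156
```

```bash
python3 c.py
```

```text
14.35 [0.4916 0.1837 0.1023] yawy 154.9 [ 0.37 -1.18  0.19] [-0.587 -0.181  0.003] 0.015616102463029516
wrist (np.float64(-18.5), np.float32(8.0), np.float32(121.54529)) top (np.float64(-16.2), np.float32(64.0), np.float32(153.73709)) [ 0.22 -2.12 -0.36]
```

Emit:
send_rows([
  {"x":0,"y":0,"z":0,"wx":0,"wy":0,"wz":0.12},
  {"x":0,"y":0,"z":0,"wx":0,"wy":0,"wz":0.12},
  {"x":0,"y":0,"z":0,"wx":0,"wy":0,"wz":0.12},
  {"x":0,"y":0,"z":0,"wx":0,"wy":0,"wz":0.04},
  {"x":0,"y":0,"z":0,"wx":0,"wy":0,"wz":0},
])

```text
time: 15.08
position: [0.4916, 0.1837, 0.1023]
orientation: [-0.358, 0.934, -0.0, -0.0]
contact_force: [0.2, -1.8, 0.2]
opening: 0.0155
```

```bash
python3 c.py
cat > m.py <<'E'
from h import *
for n in ("wrist","top"):
    p=shot(n); g=cv2.cvtColor(p["pixels"],cv2.COLOR_BGR2GRAY); X=cloud(p); t=70 if n=="wrist" else 90
    hub=pix(p,[.6014,.1829,.077]); near=lambda c,r,z0,z1:(g<t)&(np.linalg.norm(X[...,:2]-c,axis=2)<r)&(X[...,2]>z0)&(X[...,2]<z1)
    h=near([.6014,.1829],.006,.06,.095); s=near([.65,.149],.016,.0785,.09)
    H=X[h].mean(0)[:2] if h.any() else np.array([.6014,.1829]); S=X[s].mean(0) if s.any() else np.zeros(3)
    print(n,"hub",H.round(4),h.sum(),"marker",S.round(4),s.sum(),"marker ang",np.degrees(np.arctan2(S[1]-H[1],S[0]-H[0])).round(1),"pointer",pointer(p,[.6014,.1829]),pointer(p,H))
    if n=="wrist":
        o=(np.array(hub)-[60,60]).astype(int).clip(0,[520,360]); print(hub,o); cv2.imwrite("pics/ptr.png",cv2.resize(p["pixels"][o[1]:o[1]+120,o[0]:o[0]+120],(600,600),interpolation=cv2.INTER_CUBIC)); cv2.imwrite("pics/ptrfull.png",p["pixels"])
E
python3 m.py
```

```text
15.07 [0.4916 0.1837 0.1023] yawy 132.0 [ 0.22 -1.84  0.25] [-0.743 -0.16   0.041] 0.015532456016319307
wrist (np.float64(36.5), np.float32(6.0), np.float32(10.638428)) top (np.float64(-30.0), np.float32(63.0), np.float32(153.51083)) [ 1.1  -1.78 -0.21]
wrist hub [0.6024 0.1814] 89 marker [0.646  0.1429 0.0797] 16 marker ang -41.5 pointer (np.float64(37.0), np.float32(6.0), np.float32(10.53335)) (np.float64(43.5), np.float32(7.0), np.float32(11.281738))
[173.  442.1] [113 360]
top hub [0.6013 0.1827] 40 marker [0.6513 0.1491 0.0837] 75 marker ang -33.9 pointer (np.float64(-30.0), np.float32(62.0), np.float32(153.54901)) (np.float64(-29.3), np.float32(61.0), np.float32(153.54446))
```

The wrist view no longer shows the dial. The top view puts the pointer 4.6° short of the marker; the wrist extrapolation says about 2°. I add 3.4° of turn, back out and look at the dial from directly above.

Emit:
send_rows([
  {"x":0,"y":0,"z":0,"wx":0,"wy":0,"wz":0.06},
  {"x":0,"y":0,"z":0,"wx":0,"wy":0,"wz":0},
  {"x":0,"y":0,"z":-0.5,"wx":0,"wy":0,"wz":0},
  {"x":0,"y":0,"z":-1.5,"wx":0,"wy":0,"wz":0},
  {"x":0,"y":0,"z":-2.0,"wx":0,"wy":0,"wz":0},
])

```text
time: 15.9
position: [0.4918, 0.1844, 0.1436]
orientation: [-0.329, 0.944, 0.0, 0.0]
contact_force: [0.1, 0.7, -0.2]
opening: 0.0156
```

Run:
```python
from h import *
a=np.radians(128.6); x=np.array([-np.sin(a),np.cos(a)])
for Y in (128.6,):
    t=np.array([.615,.170])-.060*x; print(t); plan([*t,.175],Y,4)
```

```text
[0.66189123 0.20743278]
t 15.9 pos [0.4918 0.1844 0.1436] yawy 128.5 F [ 0.06  0.65 -0.22]
{"x":-3.69,"y":-2.19,"z":-0.783,"wy":0.000237,"wz":-0.000561}
{"x":-3.69,"y":-2.2,"z":-0.784,"wy":0.000237,"wz":-0.000561}
{"x":-3.69,"y":-2.2,"z":-0.785,"wy":0.000237,"wz":-0.000561}
{"x":-3.68,"y":-2.2,"z":-0.785,"wy":0.000237,"wz":-0.000561}
```

Emit:
send_rows([
  {"x":0,"y":0,"z":-3.0,"wx":0,"wy":0,"wz":0},
  {"x":-4.5,"y":-2.6,"z":-0.5,"wx":0,"wy":0,"wz":0},
  {"x":-5.0,"y":-3.0,"z":0,"wx":0,"wy":0,"wz":0},
  {"x":-5.0,"y":-3.0,"z":0,"wx":0,"wy":0,"wz":0},
  {"x":0,"y":0,"z":0,"wx":0,"wy":0,"wz":0},
])

```text
time: 16.52
position: [0.6616, 0.2072, 0.1757]
orientation: [-0.329, 0.944, 0.0, 0.0]
contact_force: [-0.7, 0.3, -1.7]
opening: 0.0154
```

Emit:
send_rows([
  {"x":0,"y":0,"z":0,"wx":0,"wy":0,"wz":0},
  {"x":0,"y":0,"z":0,"wx":0,"wy":0,"wz":0},
  {"x":0,"y":0,"z":0,"wx":0,"wy":0,"wz":0},
  {"x":0,"y":0,"z":0,"wx":0,"wy":0,"wz":0},
  {"x":0,"y":0,"z":0,"wx":0,"wy":0,"wz":0},
])

```text
time: 17.15
position: [0.6584, 0.2067, 0.1777]
orientation: [-0.329, 0.944, 0.0, 0.0]
contact_force: [0.1, 0.2, -0.4]
opening: 0.0152
```

```bash
sed -i 's/\[60,60\]/[95,75]/;s/\[520,360\]/[450,330]/;s/o\[1\]+120,o\[0\]:o\[0\]+120\],(600,600)/o[1]+150,o[0]:o[0]+190],(760,600)/' m.py; python3 m.py
```

```text
wrist hub [0.6014 0.1828] 339 marker [0.6514 0.1497 0.0822] 611 marker ang -33.5 pointer (np.float64(-32.2), np.float32(17.0), np.float32(132.36444)) (np.float64(-31.9), np.float32(17.0), np.float32(132.36597))
[349.1 142.9] [254  67]
top hub [0.6011 0.1825] 40 marker [0.6513 0.1494 0.0834] 73 marker ang -33.4 pointer (np.float64(-32.2), np.float32(59.0), np.float32(152.04129)) (np.float64(-30.9), np.float32(58.0), np.float32(152.08318))
```

View pics/ptr.png

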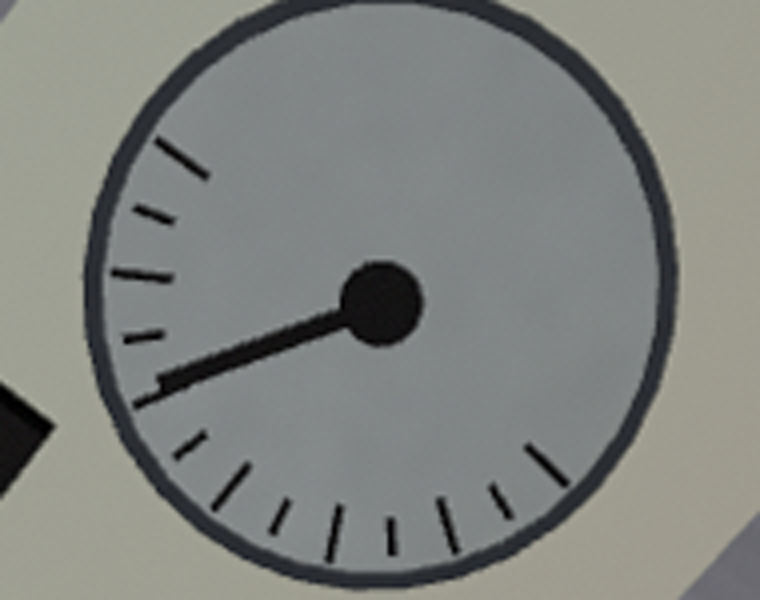

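The picture shows the hub at (382,304), the pointer tip at (160,382), and the marker's corner at (55,425), so it's within about 2°. I measure the marker's top face more precisely.

Run:
```python
from h import *
p=shot("wrist"); g=cv2.cvtColor(p["pixels"],cv2.COLOR_BGR2GRAY); X=cloud(p)
m=(g<90)&(np.linalg.norm(X[...,:2]-[.65,.149],axis=2)<.016)&(X[...,2]>.08)&(X[...,2]<.086)
r=cv2.minAreaRect((X[m][:,:2]*1000).astype(np.float32)); print(r,np.median(X[m][:,2]))
q=cv2.minAreaRect(np.argwhere(m)[:,::-1].astype(np.float32)); c=onplane(p,*q[0],.082); print(q,c)
H=onplane(p,349.5,143,.077); print(H, [np.degrees(np.arctan2(b[1]-H[1],b[0]-H[0])) for b in (c,np.r_[np.array(r[0])/1000,0],onplane(p,294,162.7,.077))])
print([ (z,pointer(p,onplane(p,349.5,143,z),z)[0]) for z in (.075,.077)])
plan([.4916,.1842,.15],128.5,5)
```

```text
((651.7765502929688, 149.73080444335938), (13.743194580078125, 14.105226516723633), 89.04253387451172) 0.08223446603227785
((248.96096801757812, 177.2007598876953), (24.815227508544922, 24.632314682006836), 37.56858825683594) [0.65153426 0.14968858 0.082     ]
[0.60135421 0.18305726 0.077     ] [np.float64(-33.623075539797064), np.float64(-33.46255893371873), np.float64(-32.36593162820865)]
[(0.075, np.float64(-32.5)), (0.077, np.float64(-32.5))]
t 17.3 pos [0.6586 0.2067 0.1773] yawy 128.4 F [-0.67 -0.39  0.5 ]
{"x":2.89,"y":1.72,"z":0.547,"wz":-0.000228}
{"x":2.89,"y":1.72,"z":0.547,"wz":-0.000228}
{"x":2.89,"y":1.73,"z":0.547,"wz":-0.000228}
{"x":2.89,"y":1.73,"z":0.547,"wz":-0.000228}
{"x":2.89,"y":1.73,"z":0.547,"wz":-0.000228}
```

The pointer is at -32.4° and the marker at -33.5°. That 1.1° difference is within measuring accuracy, so I return the tool. I go by way of smaller x, to keep clear of the flask.

Run:
```python
from h import *
plan([.56,.08,.2],150,5)
```

```text
t 17.3 pos [0.6586 0.2067 0.1773] yawy 128.4 F [-0.67 -0.39  0.5 ]
{"x":3.12,"y":-0.759,"z":-0.453,"wz":-0.0753}
{"x":3.17,"y":-0.522,"z":-0.453,"wz":-0.0753}
{"x":3.2,"y":-0.283,"z":-0.453,"wz":-0.0753}
{"x":3.21,"y":-0.0414,"z":-0.453,"wz":-0.0753}
{"x":3.2,"y":0.2,"z":-0.453,"wz":-0.0753}
```

Emit:
send_rows([
  {"x":3.1,"y":-0.75,"z":-0.45,"wx":0,"wy":0,"wz":-0.075},
  {"x":3.2,"y":-0.5,"z":-0.45,"wx":0,"wy":0,"wz":-0.075},
  {"x":3.2,"y":-0.3,"z":-0.45,"wx":0,"wy":0,"wz":-0.075},
  {"x":3.2,"y":0,"z":-0.45,"wx":0,"wy":0,"wz":-0.075},
  {"x":3.2,"y":0.2,"z":-0.45,"wx":0,"wy":0,"wz":-0.075},
])

```text
time: 17.92
position: [0.5589, 0.0796, 0.2]
orientation: [-0.5, 0.866, -0.0, 0.0]
contact_force: [0.7, 0.1, 0.2]
opening: 0.0155
```

Run:
```python
from h import *
plan([.587,-.231,.19],162,10)
```

```text
t 17.93 pos [0.5589 0.0796 0.2   ] yawy 150.1 F [0.66 0.11 0.17]
{"x":2.55,"y":-1.79,"z":0.1,"wz":-0.0208}
{"x":2.59,"y":-1.74,"z":0.1,"wz":-0.0208}
{"x":2.62,"y":-1.69,"z":0.1,"wz":-0.0208}
{"x":2.66,"y":-1.63,"z":0.1,"wz":-0.0208}
{"x":2.69,"y":-1.57,"z":0.1,"wz":-0.0208}
{"x":2.72,"y":-1.52,"z":0.1,"wz":-0.0208}
{"x":2.76,"y":-1.46,"z":0.1,"wz":-0.0208}
{"x":2.78,"y":-1.4,"z":0.1,"wz":-0.0208}
{"x":2.81,"y":-1.35,"z":0.1,"wz":-0.0208}
{"x":2.84,"y":-1.29,"z":0.1,"wz":-0.0208}
```

Emit:
send_rows([
  {"x":2.6,"y":-1.8,"z":0.1,"wx":0,"wy":0,"wz":-0.021},
  {"x":2.6,"y":-1.7,"z":0.1,"wx":0,"wy":0,"wz":-0.021},
  {"x":2.6,"y":-1.7,"z":0.1,"wx":0,"wy":0,"wz":-0.021},
  {"x":2.7,"y":-1.6,"z":0.1,"wx":0,"wy":0,"wz":-0.021},
  {"x":2.7,"y":-1.6,"z":0.1,"wx":0,"wy":0,"wz":-0.021},
])

```text
time: 18.55
position: [0.5727, -0.0766, 0.1949]
orientation: [-0.544, 0.839, -0.0, 0.0]
contact_force: [-0.0, -0.1, -0.2]
opening: 0.0154
```

Emit:
send_rows([
  {"x":2.7,"y":-1.5,"z":0.1,"wx":0,"wy":0,"wz":-0.021},
  {"x":2.8,"y":-1.5,"z":0.1,"wx":0,"wy":0,"wz":-0.021},
  {"x":2.8,"y":-1.4,"z":0.1,"wx":0,"wy":0,"wz":-0.021},
  {"x":2.8,"y":-1.3,"z":0.1,"wx":0,"wy":0,"wz":-0.021},
  {"x":2.8,"y":-1.3,"z":0.1,"wx":0,"wy":0,"wz":-0.021},
])

```text
time: 19.18
position: [0.5864, -0.2317, 0.1898]
orientation: [-0.588, 0.809, -0.0, 0.0]
contact_force: [0.5, 0.1, -0.1]
opening: 0.0152
```

Emit:
send_rows([
  {"x":0,"y":0,"z":0,"wx":0,"wy":0,"wz":0},
  {"x":0,"y":0,"z":0,"wx":0,"wy":0,"wz":0},
  {"x":0,"y":0,"z":0,"wx":0,"wy":0,"wz":0},
  {"x":0,"y":0,"z":0,"wx":0,"wy":0,"wz":0},
  {"x":0,"y":0,"z":0,"wx":0,"wy":0,"wz":0},
])

```text
time: 19.8
position: [0.5865, -0.2301, 0.19]
orientation: [-0.588, 0.809, -0.0, 0.0]
contact_force: [-0.4, 0.2, -0.5]
opening: 0.015
```

Run:
```python
from h import *
plan([.587,-.231,.132],162,1)
```

```text
t 19.8 pos [ 0.5865 -0.2301  0.19  ] yawy 162.0 F [-0.45  0.19 -0.48]
{"x":0.0656,"y":-0.0754,"z":5.8}
```

Emit:
send_rows([
  {"x":0.08,"y":-0.03,"z":2.0,"wx":0,"wy":0,"wz":0},
  {"x":0,"y":0,"z":2.0,"wx":0,"wy":0,"wz":0},
  {"x":0,"y":0,"z":1.5,"wx":0,"wy":0,"wz":0},
  {"x":0,"y":0,"z":0,"wx":0,"wy":0,"wz":0},
  {"x":0,"y":0,"z":0,"wx":0,"wy":0,"wz":0},
])

```text
time: 20.42
position: [0.587, -0.2317, 0.1356]
orientation: [-0.588, 0.809, -0.001, 0.0]
contact_force: [0.2, 0.2, 0.0]
opening: 0.0153
```

Run:
```python
from h import *
plan([.5868,-.231,.132],162,1); s,T=pose(); p=shot("wrist"); tip=(T@[0,0,.0648,1])[:3]; a=pix(p,[.5868,-.231,.06]); print("hole",a,"tip",pix(p,tip),tip)
o=(a-[60,60]).astype(int).clip(0,[520,360]);print(o)
cv2.imwrite("pics/w5.png",cv2.resize(p["pixels"][o[1]:o[1]+120,o[0]:o[0]+120],(600,600),interpolation=cv2.INTER_CUBIC))
```

```text
t 20.43 pos [ 0.587  -0.2317  0.1356] yawy 162.0 F [0.21 0.25 0.04]
{"x":-0.0551,"y":0.0431,"z":0.358,"wx":-0.00143,"wz":-0.000504}
hole [321.1 257.1] tip [320.2 263.2] [ 0.58711975 -0.23169447  0.07077978]
[261 197]
```

View pics/w5.png

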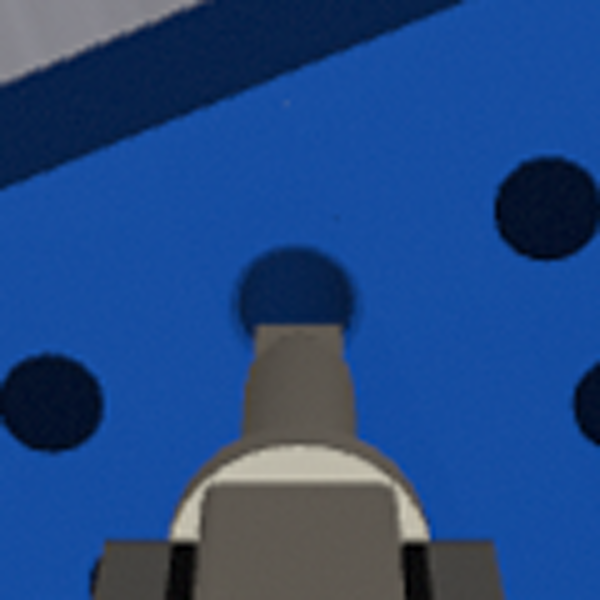

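The picture shows the hole at (295,302) and the blade at (299,325), aligned to about 0.5 mm. I insert in steps.

Emit:
send_rows([
  {"x":-0.02,"y":-0.03,"z":0.5,"wx":0,"wy":0,"wz":0},
  {"x":0,"y":0,"z":0.6,"wx":0,"wy":0,"wz":0},
  {"x":0,"y":0,"z":0.6,"wx":0,"wy":0,"wz":0},
  {"x":0,"y":0,"z":0.6,"wx":0,"wy":0,"wz":0},
  {"x":0,"y":0,"z":0,"wx":0,"wy":0,"wz":0},
])

```text
time: 21.1
position: [0.5866, -0.2313, 0.111]
orientation: [-0.587, 0.809, 0.0, -0.0]
contact_force: [-0.5, -0.2, -0.3]
opening: 0.0154
```

Emit:
send_rows([
  {"x":0,"y":0,"z":0.9,"wx":0,"wy":0,"wz":0},
  {"x":0,"y":0,"z":0.9,"wx":0,"wy":0,"wz":0},
  {"x":0,"y":0,"z":0.9,"wx":0,"wy":0,"wz":0},
  {"x":0,"y":0,"z":0.5,"wx":0,"wy":0,"wz":0},
  {"x":0,"y":0,"z":0,"wx":0,"wy":0,"wz":0},
])

```text
time: 21.72
position: [0.5867, -0.2313, 0.0792]
orientation: [-0.587, 0.809, 0.0, -0.0]
contact_force: [0.5, -0.3, 0.0]
opening: 0.0154
```

Emit:
send_rows([
  {"x":0,"y":0,"z":0.08,"wx":0,"wy":0,"wz":0},
  {"x":0,"y":0,"z":0.08,"wx":0,"wy":0,"wz":0},
  {"x":0,"y":0,"z":0,"wx":0,"wy":0,"wz":0},
  {"x":0,"y":0,"z":0,"wx":0,"wy":0,"wz":0},
  {"x":0,"y":0,"z":0,"wx":0,"wy":0,"wz":0},
])

```text
time: 22.35
position: [0.5868, -0.2314, 0.0783]
orientation: [-0.587, 0.809, -0.0, 0.0]
contact_force: [-0.4, -0.1, -0.5]
opening: 0.0159
```

Emit:
send_rows([
  {"x":0,"y":0,"z":0.06,"wx":0,"wy":0,"wz":0},
  {"x":0,"y":0,"z":0.06,"wx":0,"wy":0,"wz":0},
  {"x":0,"y":0,"z":0,"wx":0,"wy":0,"wz":0},
  {"x":0,"y":0,"z":0,"wx":0,"wy":0,"wz":0},
  {"x":0,"y":0,"z":0,"wx":0,"wy":0,"wz":0},
])

```text
time: 22.98
position: [0.5868, -0.2314, 0.077]
orientation: [-0.587, 0.809, -0.0, 0.0]
contact_force: [0.4, -0.4, 0.0]
opening: 0.0155
```

Back at the grasp height. I release, rise straight up, and check.

Emit:
send_rows([
  {"x":0,"y":0,"z":0,"wx":0,"wy":0,"wz":0},
  {"x":0,"y":0,"z":0,"wx":0,"wy":0,"wz":0},
  {"x":0,"y":0,"z":0,"wx":0,"wy":0,"wz":0},
  {"x":0,"y":0,"z":0,"wx":0,"wy":0,"wz":0},
  {"x":0,"y":0,"z":0,"wx":0,"wy":0,"wz":0},
], fingers=0.5)

```text
time: 23.6
position: [0.5868, -0.2314, 0.077]
orientation: [-0.587, 0.809, -0.0, -0.0]
contact_force: [-0.6, -0.6, -0.2]
opening: 0.0429
```

Emit:
send_rows([
  {"x":0,"y":0,"z":-1.5,"wx":0,"wy":0,"wz":0},
  {"x":0,"y":0,"z":-3.0,"wx":0,"wy":0,"wz":0},
  {"x":0,"y":0,"z":-4.0,"wx":0,"wy":0,"wz":0},
  {"x":0,"y":0,"z":-4.0,"wx":0,"wy":0,"wz":0},
  {"x":0,"y":0,"z":-1.0,"wx":0,"wy":0,"wz":0},
])

```text
time: 24.22
position: [0.5884, -0.2319, 0.2168]
orientation: [-0.588, 0.809, -0.003, 0.003]
contact_force: [0.6, -0.0, -1.5]
opening: 0.0426
```

Emit:
send_rows([
  {"x":4,"y":0,"z":-1.0,"wx":0,"wy":0,"wz":0},
  {"x":4,"y":0,"z":0,"wx":0,"wy":0,"wz":0},
  {"x":4,"y":0,"z":0,"wx":0,"wy":0,"wz":0},
  {"x":0,"y":0,"z":0,"wx":0,"wy":0,"wz":0},
  {"x":0,"y":0,"z":0,"wx":0,"wy":0,"wz":0},
])

```text
time: 24.85
position: [0.5494, -0.3452, 0.2216]
orientation: [-0.587, 0.809, 0.0, -0.0]
contact_force: [0.2, 0.2, -1.2]
opening: 0.0432
```

Run:
```python
from h import *
s,T=pose(); print(s["time"],T[:3,3],s["opening"])
p=shot("scene"); cv2.imwrite("pics/end.png",p["pixels"])
t=shot("top"); X=cloud(t); m=(t["depth"]>0)&(X[...,2]>.112)&(X[...,2]<.122)&(np.linalg.norm(X[...,:2]-[.5875,-.231],axis=2)<.02); print(m.sum(),X[m].mean(0) if m.any() else 0)
print(pointer(t,[.6011,.1825]))
```

```text
24.85 [ 0.54936519 -0.34524726  0.22164063] 0.04315428246859272
128 [ 0.58624692 -0.2291608   0.11732816]
(np.float64(-30.8), np.float32(54.0), np.float32(142.17822))
```

View pics/end.png

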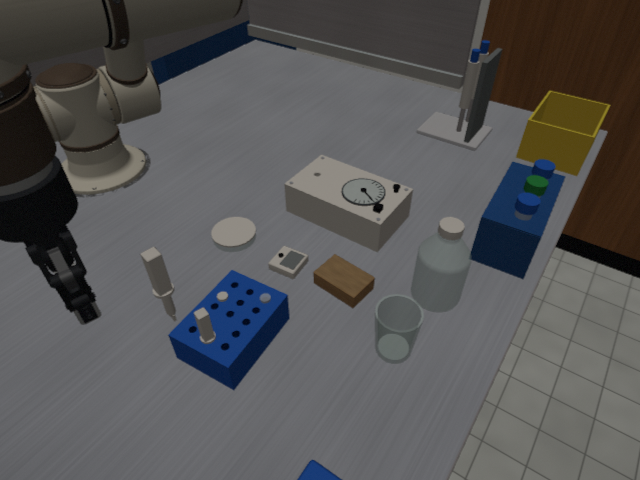

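The final scene shows the tool seated in its hole at (205,325), the pointer at (368,195) aimed at the square marker at (378,208), everything else unmoved, and the gripper clear. I hand in.

```bash
python3 -c "
from cell import workorder
print(workorder.sign_off())"
```

```text
the job is handed in; nothing more can be done
None
```

I turned the screw with the smaller white tool until the pointer aimed at the square marker. I then stood the tool back in its rack hole, let go and handed the job in at about 25 s of the 72 s allowed.

- **Pointer:** from directly above, the wrist camera put it at -32.4° with the marker at -33.5°, a difference of 1.1°. The coarser top camera put it at about -31° against -33.4°, so the two views disagree by about 1.5°. I judged that within measuring accuracy and did not turn further.
- **Force:** downward contact readings in the well stayed under 1 N. The highest reading was about 2 N, sideways, while turning.
- **Tool:** its top is at z = 0.117 m, matching a seated collar. It measured about 2 mm from the hole position, within camera error.
- **Everything else:** the last picture shows nothing else moved and the gripper clear.

One early move was refused because I left out keys in the rows; nothing moved.

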